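Lock the strainer ring with the two-pin spanner

ROBOT

A 6-joint arm with a two-finger parallel gripper is mounted at the origin on a cart in front of the work surface, level with it; the furniture and walls round the work are solid. World frame = base frame: x ahead of the robot, y to its left, z up, the work surface at z = 0. Lengths are in m, angles in degrees, forces in N, time in s.
With the tool pointing down it reaches from about 0.35 to 0.8 m from the base axis. Payload 7.3 kg.
Tool frame: the origin (TCP) lies at the very end of the fingers, on their centre line; the grasp point (between the pads) lies pinch_z behind it (pinch_z is the distance from the TCP to the grasp point, in m); z points along the fingers, y is the line along which they close (so a half turn about z gives the same grasp; the last joint's range is limited). The gripper opens to 85 mm and grips with 20 to 120 N. Pads are 22 mm wide; open, the fingers measure 114 mm over their backs; the gripper's body (76 mm by 85 mm) begins 54 mm behind the grasp point. The pads swing forward as they close: fully open they stand 13 mm farther back than shut.
Start: joints at [-78.954, 19.595, 87.324, -0, 73.075, -8.365], TCP at [0.175, -0.495, 0.231] pointing down, gripper open.
Joint ranges: [-145.02, 145.02], [-44.19, 115.74], [2.07, 154.8], [-57.11, 237.11], [16.16, 152.29], [-177.93, 177.93]. Speed limits (degrees/s): [147.25, 147.25, 180, 180, 180, 180].

INTERFACE

Orientations are given as [roll, pitch, yaw] about the fixed x, y, z axes, in that order (R = Rz(yaw) Ry(pitch) Rx(roll)).
In Python, from rig import state, read_camera, sign_off, pinch_z gives the robot as it stands.
- The arm moves only by the tool move_arm, never from a script. Its argument "rows" is a list of rows, each an object with "fingers": the gripper command: -1 is shut, 1 is fully open, values between are in proportion; "offset": the shift along the tool's x, y, z in m, a list of three; "spin": the turn about the tool's z in degrees. In form: [{"fingers": fingers, "offset": [x, y, z], "spin": spin}, ...]. A call has 1 to 12 rows; each row shifts and turns the commanded pose from where the row before left it, along the tool's axes as they then stand; what a row does not reach is not made up. A row lasts 1/8 s, in which the tool goes at most 62.5 mm and 10.7 degrees, less where a joint would pass 70% of its speed; a pose out of reach is approached as far as the arm can. A call with a gripper value outside its range is refused whole. The fingers move at their own pace and stop on an object; "grip_force" is the grip in N (left out, the last holds). Time passes only in rows, so rows that do not move let the fingers close. It gives the time, the measured TCP pose, the force, the opening and the grip force at its end, in the units of the state.
- state(): the state, without advancing time (a new reading comes with each control period).
- read_camera(name): name is "scene" or "top"; returns a dict with "img" (420x560x3 uint8, red, green, blue), "mtx" (3x3 intrinsics, pixels), "dist_coeffs" ([k1, k2, p1, p2, k3] as OpenCV has them; the pictures are not rectified), "rvec" (rotation vector, rad) and "tvec" (3), from world to camera coordinates, as OpenCV has them. Camera axes: x right, y down, z forward; pixel columns grow to the right and rows downward; lengths in m; the calibration is good to about 2 mm. A picture is of the moment at which its call begins. There is no depth.
- sign_off(): hands the job in; it is judged then, once.
The state is a dict: "time": time; "q": joint angles; "qd": joint speeds; "effort": joint torques, N m; "tool_pos": TCP position; "tool_rot": TCP orientation; "ft_force": force on the tool from outside, world axes, zero at the start; "ft_torque": the same for the moment, N m; "opening": finger opening in m; "finger_force": force on a finger pad.
Only numpy, scipy, OpenCV 4.12 (cv2) and the standard library are available. Lean on these libraries where they do the work, as an engineer would, in place of code of your own. Each camera call takes 0.05 s, during which the arm holds its last target. There are 200 camera calls.

TASK

Close the strainer: take the two-pin spanner whose pins are as far apart as the two holes in the strainer's locking ring, set both pins fully into the holes, and with it turn the ring clockwise (seen from above) until the ring's lug meets the stop on the housing. Leave the spanner standing in the ring, and leave the other spanner in its rest.

Things in the scene. Friction and masses are not known exactly. Their poses are not given: they have to be found in the camera images.
- wide_spanner: Spanner that fits, 0.3 kg, standing in a fixed rest; lift straight up. Steel bar 126x30x8 mm with two 12 mm pins below, 96 apart, 20 long, tips tapered to 6; upright black grip on top, 36 along the bar, 14 thick. Origin: midway between the pin tips (8 mm above the table in the rest); x along the bar, y across it, z up. Bar at z 20-28 mm, grip's flat sides z 35-83 (top). Same after a half turn.
- narrow_spanner: The spanner that does not fit, to be left in its rest: same form, grip, origin and axes, but bar 86 mm long and 10 mm pins only 56 mm apart. Both rests are plywood blocks 150x64x28 mm with an 18 mm slot for the pins, the bar lying on top; either place may hold either spanner.
- ring_face (a point): Steel ring on a grey strainer housing (170 mm wide, fixed). Point: centre of the ring's top face, on its turning axis, 69 mm above the table; x through both holes, z up, turns with the ring. Ring 144 mm wide, 24 thick; two round through holes 28 mm wide, 96 apart, so the pins have 8 mm of room all round (10 degrees of play). Bar down on the ring, pins are 20 mm in. Lug on the rim at +y.
- ring (a joint): Ring angle in rad, growing clockwise seen from above. Starts between 0 and 0.35; at 1.0 it is locked: its rim lug (14 mm wide) meets the stop, a grey block on the housing's side rising beside the ring. From the start the lug has 37 to 57 degrees to go. Steady friction of about 0.15 N m; it stays where it is left.
Things that resemble listed ones, but are neither listed nor needed, are in the scene too. What is shaped like the part that bears ring_face but green is not meant.

How it is judged:
By the outcome, as a careful person would: the job done as asked, in the order asked, and still so for the second after the job is handed in, with the robot touching nothing.
It also fails if it takes over 42 s, if anything falls off the work surface, if the arm or the gripper's body presses on something with over 40 N, if the wrist force passes 120 N, or if a joint passes its speed limit or range.

## Working session

There is one attempt and no reset: what is moved stays moved. The work goes in short steps, Python scripts to look and compute and a tool call to move; the robot and the scene stay as the last step left them, time stands still between calls to the robot, and variables do not carry over. Pictures are saved under pics/ and viewed, at most 10 in all, crops included, and the job is handed in when it is done.

Besides the shell and the picture viewer there is one more tool, called after "Call:" by a JSON object that holds its "method" and its "body", one argument or row to a line. move_arm: Moves the arm, as the interface text tells. Its arguments: {"type":"object","properties":{"rows":{"type":"array","items":{"type":"object","properties":{"fingers":{"type":"number"},"offset":{"type":"array","items":{"type":"number"}},"spin":{"type":"number"}}}},"grip_force":{"type":"number"}},"required":["rows"]}

```bash
mkdir -p pics
cat > h.py <<'E'
import numpy as np, cv2
from rig import state, read_camera, sign_off, pinch_z
def ray(c,uv,z):
    R=cv2.Rodrigues(np.array(c["rvec"],float))[0]; t=np.array(c["tvec"],float).ravel()
    p=cv2.undistortPoints(np.array(uv,float).reshape(-1,1,2),np.array(c["mtx"],float),np.array(c["dist_coeffs"],float)).reshape(-1,2)
    d=np.c_[p,np.ones(len(p))]@R; o=-R.T@t
    return o+d*((z-o[2])/d[:,2])[:,None]
def proj(c,P):
    return cv2.projectPoints(np.array(P,float).reshape(-1,3),np.array(c["rvec"],float),np.array(c["tvec"],float),np.array(c["mtx"],float),np.array(c["dist_coeffs"],float))[0].reshape(-1,2)
def save(c,n): cv2.imwrite("pics/"+n,cv2.cvtColor(c["img"],cv2.COLOR_RGB2BGR))
E
python3 - <<'E'
from h import *
for n in("scene","top"):
    c=read_camera(n); save(c,n+"0.png")
    R=cv2.Rodrigues(np.array(c["rvec"],float))[0]; print(n,-R.T@np.array(c["tvec"]).ravel(),R[2])
print(pinch_z,state())
E
```

```text
scene [-0.36394608  0.58677765  0.6852393 ] [ 0.72534389 -0.45680509 -0.51498092]
top [0.25198309 0.02892482 1.54133646] [ 0.15497253  0.00266951 -0.98791517]
0.0187 {'time': 0.1, 'q': array([-7.89536159e+01,  1.96310350e+01,  8.73709825e+01, -9.83063732e-04,
        7.30764558e+01, -8.36616241e+00]), 'qd': array([-0.10659297, -0.01589311, -0.15861758, -0.01602622, -0.01222466,
       -0.00603672]), 'effort': array([ 2.67236093e-03, -4.34447265e+01, -2.46490216e+01, -4.30225873e-05,
        4.80636969e-03, -3.75707017e-06]), 'tool_pos': array([ 0.17443072, -0.49479278,  0.23071296]), 'tool_rot': array([-1.79922225e+02, -1.04876734e-02,  1.94128262e+01]), 'ft_force': array([ 0.12694186, -0.12749549, -0.14913624]), 'ft_torque': array([-0.0306389 ,  0.02481197, -0.02799366]), 'finger_force': 0.0, 'opening': 0.08559127494653487}
```

View pics/scene0.png

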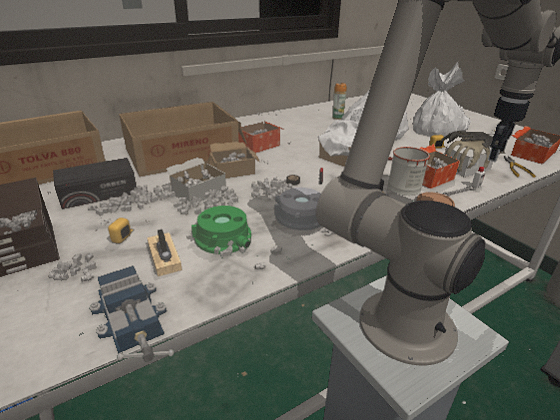

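View pics/top0.png

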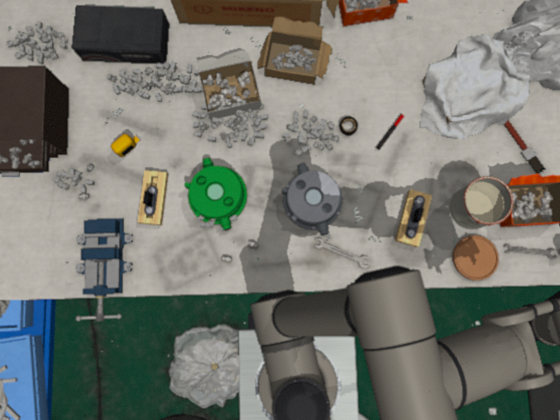

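Scene: the grey housing is at about (300,205), the green decoy at (222,228), and one spanner rest at (163,250). Top: the grey ring is at (313,197), with rests at (152,195) and (416,215). Next I'll look at enlarged crops.

Run:
```python
from h import *
i=cv2.imread("pics/top0.png")
def cr(x,y,w,h,s): return cv2.resize(i[y:y+h,x:x+w],None,fx=s,fy=s,interpolation=cv2.INTER_CUBIC)
a=cr(275,155,75,90,6); b=cr(135,165,35,90,5); d=cr(395,180,35,90,5)
H=540
pad=lambda m: cv2.copyMakeBorder(m,0,H-m.shape[0],0,0,cv2.BORDER_CONSTANT)
cv2.imwrite("pics/crop0.png",np.hstack([pad(a),pad(b),pad(d)]))
```

```text
(no output)
```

View pics/crop0.png

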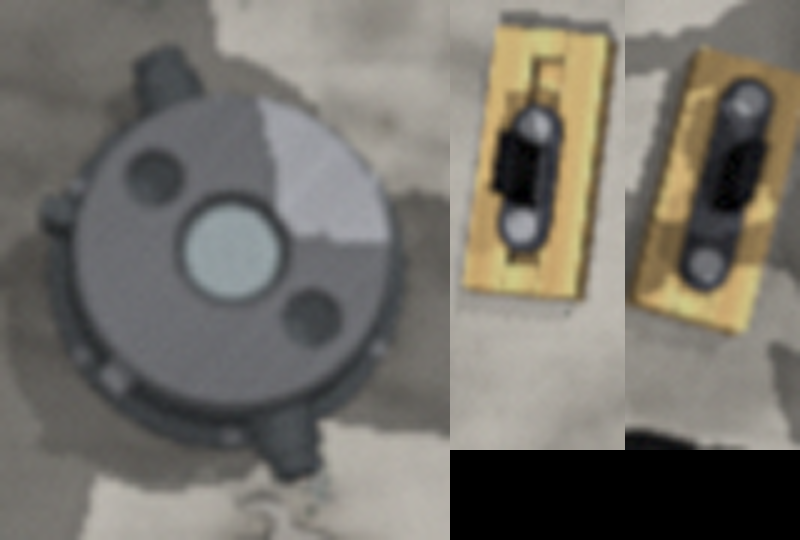

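The wide spanner is in the right-hand rest, with rivets at px ≈(420,200) and (411,233). The ring holes are at ≈(300.7,184.5) and (327,208). The lug is the light block at the lower left (~(294,218)), and the stop is on the left (~(284,190)).

Run:
```python
from h import *
c=read_camera("top")
def px(X,Y,x0,y0,s,xo=0): return [x0+(X-xo+.5)/s-.5, y0+(Y+.5)/s-.5]
def rep(n,a,b,z):
    P=ray(c,[a,b],z); d=P[0]-P[1]; print(n,P[:,:2].round(4).tolist(),"mid",P[:,:2].mean(0).round(4),"dist",np.linalg.norm(d).round(4),"ang",np.degrees(np.arctan2(d[1],d[0])).round(1))
rep("wide",px(749,100,395,180,5,625),px(706,265,395,180,5,625),.037)
rep("narrow",px(538,125,135,165,5,450),px(521,226,135,165,5,450),.037)
rep("holes",px(154,177,275,155,6),px(312,318,275,155,6),.068)
C=ray(c,[px(234,250,275,155,6)],.069)[0];print("centre",C)
for n,q in(("lug",(115,380)),("left",(55,212))):
    d=ray(c,[px(*q,275,155,6)],.06)[0]-C; print(n,np.hypot(*d[:2]),np.degrees(np.arctan2(d[1],d[0])))
# ring disc by ellipse of the top face: hough
g=cv2.cvtColor(c["img"],cv2.COLOR_RGB2GRAY)
h=cv2.HoughCircles(cv2.resize(g[155:245,275:350],None,fx=6,fy=6,interpolation=cv2.INTER_CUBIC),cv2.HOUGH_GRADIENT,1,400,param1=60,param2=20,minRadius=140,maxRadius=175)
print(h)
# grip mask of wide
m=(c["img"][180:270,395:430].max(2)<35).astype(np.uint8); k,l,s,ce=cv2.connectedComponentsWithStats(m); 
for j in range(1,k):
    if s[j,4]>20: print(s[j],ce[j]+[395,180],ray(c,[ce[j]+[395,180]],.075))
```

```text
wide [[0.4912, -0.3526], [0.3999, -0.3228]] mid [ 0.4455 -0.3377] dist 0.096 ang -18.1
narrow [[0.5415, 0.3914], [0.4846, 0.4004]] mid [0.513  0.3959] dist 0.0576 ang -9.0
holes [[0.5389, -0.0221], [0.4717, -0.0916]] mid [ 0.5053 -0.0568] dist 0.0967 ang 45.9
centre [ 0.50384823 -0.05732636  0.069     ]
lug 0.07971668573730796 135.5193377096644
left 0.08374334606133299 75.01679884906028
None
[ 16  28  12  15 110] [416.50909091 214.78181818] [[ 0.44390057 -0.33243731  0.075     ]]
[ 0 87 13  3 28] [399.60714286 268.25      ] [[ 0.30196338 -0.27806271  0.075     ]]
```

Call:
{"method": "move_arm", "body": {
  "rows": [
    {"fingers": 1, "offset": [0, 0, 0], "spin": 9.4},
    {"fingers": 1, "offset": [0, 0, 0], "spin": 9.4},
    {"fingers": 1, "offset": [0, 0, 0], "spin": 9.4},
    {"fingers": 1, "offset": [0, 0, 0], "spin": 9.3},
    {"fingers": 1, "offset": [0.035, -0.039, 0], "spin": 0},
    {"fingers": 1, "offset": [0.035, -0.039, 0], "spin": 0},
    {"fingers": 1, "offset": [0.035, -0.039, 0], "spin": 0},
    {"fingers": 1, "offset": [0.035, -0.039, 0], "spin": 0},
    {"fingers": 1, "offset": [0.035, -0.039, 0], "spin": 0},
    {"fingers": 1, "offset": [0.034, -0.038, 0], "spin": 0},
    {"fingers": 1, "offset": [0, 0, 0], "spin": 0},
    {"fingers": 1, "offset": [0, 0, 0], "spin": 0}
  ]
}}

```text
time: 1.65
tool_pos: [0.4451, -0.3385, 0.2309]
tool_rot: [180.0, 0.1, -18.1]
ft_force: [0.9, 0.3, -0.5]
opening: 0.0853
finger_force: 0.0
```

```bash
cat >> h.py <<'E'
def need(x,y,yaw=None,n=""):
    s=state(); p=s["tool_pos"]; a=np.radians(s["tool_rot"][2]); d=np.array([x,y])-p[:2]
    print(n,"t",s["time"],"pos",p.round(4),"rot",s["tool_rot"].round(2),"q6",s["q"][5].round(1),"F",s["ft_force"].round(1),"T",s["ft_torque"].round(2),"open",round(s["opening"],4))
    print(" offset x,y:",(d@[np.cos(a),np.sin(a)]).round(4),(d@[np.sin(a),-np.cos(a)]).round(4),"spin",None if yaw is None else round(s["tool_rot"][2]-yaw,2))
E
python3 - <<'E'
from h import *
need(.4455,-.3377,-18.1)
save(read_camera("scene"),"scene1.png")
E
```

```text
t 1.65 pos [ 0.4451 -0.3385  0.2309] rot [ 1.7999e+02  5.0000e-02 -1.8050e+01] q6 63.0 F [ 0.9  0.3 -0.5] T [-0.   -0.05 -0.02] open 0.0853
 offset x,y: 0.0001 -0.0009 spin 0.05
```

View pics/scene1.png

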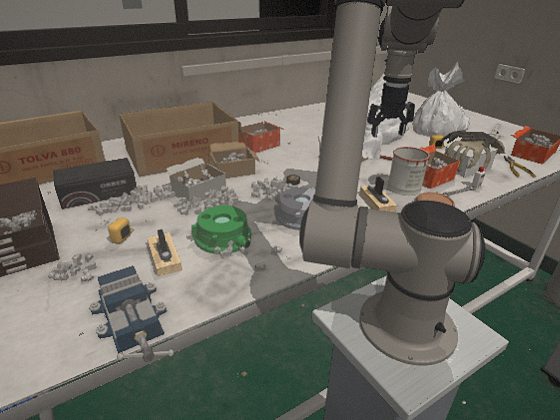

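The gripper is above the wide spanner's rest at (380,195), and its grip at (378,190) is now visible. I'll descend, clear of the can.

Call:
{"method": "move_arm", "body": {
  "rows": [
    {"fingers": 1, "offset": [0, -0.001, 0.05], "spin": 0},
    {"fingers": 1, "offset": [0, 0, 0.05], "spin": 0},
    {"fingers": 1, "offset": [0, 0, 0.03], "spin": 0},
    {"fingers": 1, "offset": [0, 0, 0.02], "spin": 0},
    {"fingers": 1, "offset": [0, 0, 0.015], "spin": 0},
    {"fingers": 1, "offset": [0, 0, 0.015], "spin": 0},
    {"fingers": 1, "offset": [0, 0, 0], "spin": 0},
    {"fingers": 1, "offset": [0, 0, 0], "spin": 0}
  ]
}}

```text
time: 2.7
tool_pos: [0.4461, -0.338, 0.0519]
tool_rot: [180.0, -0.1, -18.1]
ft_force: [-0.5, 0.1, -0.0]
opening: 0.0853
finger_force: 0.0
```

Call:
{"method": "move_arm", "body": {
  "rows": [
    {"fingers": -1, "offset": [0, 0, 0], "spin": 0},
    {"fingers": -1, "offset": [0, 0, 0], "spin": 0},
    {"fingers": -1, "offset": [0, 0, 0], "spin": 0},
    {"fingers": -1, "offset": [0, 0, 0], "spin": 0},
    {"fingers": -1, "offset": [0, 0, 0], "spin": 0},
    {"fingers": -1, "offset": [0, 0, 0], "spin": 0},
    {"fingers": -1, "offset": [0, 0, 0], "spin": 0},
    {"fingers": -1, "offset": [0, 0, 0], "spin": 0}
  ],
  "grip_force": 70
}}

```text
time: 3.7
tool_pos: [0.4459, -0.3379, 0.0514]
tool_rot: [180.0, -0.0, -18.1]
ft_force: [-0.8, -2.1, 2.0]
opening: 0.0135
finger_force: 69.6
```

Call:
{"method": "move_arm", "body": {
  "rows": [
    {"fingers": -1, "offset": [0, 0, -0.01], "spin": 0},
    {"fingers": -1, "offset": [0, 0, -0.015], "spin": 0},
    {"fingers": -1, "offset": [0, 0, -0.025], "spin": 0},
    {"fingers": -1, "offset": [0, 0, -0.04], "spin": 0},
    {"fingers": -1, "offset": [0, 0, -0.05], "spin": 0},
    {"fingers": -1, "offset": [0, 0, 0], "spin": 0},
    {"fingers": -1, "offset": [0, 0, 0], "spin": 0}
  ]
}}

```text
time: 4.58
tool_pos: [0.4453, -0.337, 0.1909]
tool_rot: [-180.0, 0.1, -18.1]
ft_force: [0.0, -0.0, -3.9]
opening: 0.013
finger_force: 69.0
```

Run:
```python
from h import *
need(.5045,-.057,45.9)
```

```text
t 4.575 pos [ 0.4453 -0.337   0.1909] rot [-1.7997e+02  6.0000e-02 -1.8080e+01] q6 63.1 F [ 0.  -0.  -3.9] T [ 0.01 -0.01  0.05] open 0.013
 offset x,y: -0.0307 -0.2846 spin -63.98
```

Call:
{"method": "move_arm", "body": {
  "rows": [
    {"fingers": -1, "offset": [-0.003, -0.0286, 0], "spin": 0},
    {"fingers": -1, "offset": [-0.006, -0.057, 0], "spin": 0},
    {"fingers": -1, "offset": [-0.006, -0.057, 0], "spin": 0},
    {"fingers": -1, "offset": [-0.006, -0.057, 0], "spin": 0},
    {"fingers": -1, "offset": [-0.006, -0.057, 0], "spin": 0},
    {"fingers": -1, "offset": [-0.0037, -0.028, 0], "spin": 0},
    {"fingers": -1, "offset": [0, 0, 0], "spin": 0}
  ]
}}

```text
time: 5.45
tool_pos: [0.5041, -0.0552, 0.1896]
tool_rot: [-180.0, 0.2, -17.9]
ft_force: [0.0, 0.5, -2.6]
opening: 0.0133
finger_force: 69.3
```

Call:
{"method": "move_arm", "body": {
  "rows": [
    {"fingers": -1, "offset": [0, 0, 0], "spin": -9},
    {"fingers": -1, "offset": [0, 0, 0], "spin": -9},
    {"fingers": -1, "offset": [0, 0, 0], "spin": -9},
    {"fingers": -1, "offset": [0, 0, 0], "spin": -9},
    {"fingers": -1, "offset": [0, 0, 0], "spin": -9},
    {"fingers": -1, "offset": [0, 0, 0], "spin": -9},
    {"fingers": -1, "offset": [0, 0, 0], "spin": -6},
    {"fingers": -1, "offset": [0, 0, 0], "spin": -4},
    {"fingers": -1, "offset": [0, 0, 0], "spin": 0},
    {"fingers": -1, "offset": [0, 0, 0], "spin": 0}
  ]
}}

```text
time: 6.7
tool_pos: [0.5046, -0.058, 0.1907]
tool_rot: [-179.9, 0.0, 45.8]
ft_force: [-0.2, -0.5, -2.7]
opening: 0.0131
finger_force: 69.3
```

Run:
```python
from h import *
need(.5045,-.057,45.9)
c=read_camera("scene");d=read_camera("top")
P=[[.5045,-.057,.069],[.54,-.022,.069]]
print(proj(c,P),proj(d,P))
S=4
a=c["img"][150:250,230:380]; b=d["img"][150:240,265:365]
f=lambda m: cv2.resize(m,(390,int(390*m.shape[0]/m.shape[1])),interpolation=cv2.INTER_CUBIC)
a,b=f(a),f(b); H=max(a.shape[0],b.shape[0]); g=lambda m:cv2.copyMakeBorder(m,0,H-m.shape[0],0,0,cv2.BORDER_CONSTANT)
cv2.imwrite("pics/over.png",np.hstack([g(a),g(b)])[:,:,::-1])
```

```text
t 6.7 pos [ 0.5046 -0.058   0.1907] rot [-1.7994e+02  4.0000e-02  4.5790e+01] q6 29.0 F [-0.2 -0.5 -2.7] T [-0.06 -0.04  0.  ] open 0.0131
 offset x,y: 0.0006 -0.0008 spin -0.11
[[301.57371333 197.95832312]
 [286.33615774 196.00275958]] [[313.4549015  196.01840216]
 [300.20523403 183.63488169]]
```

View pics/over.png

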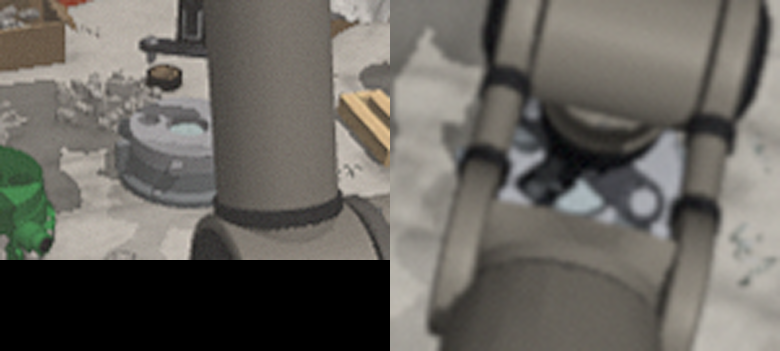

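Left: the far pin of the spanner (crop (152,57)) hangs above the ring, and the hole is at about (197,125). Right: the other rivet is at (645,207). I'll check these with rays.

Run:
```python
from h import *
c=read_camera("scene");d=read_camera("top")
u=np.array([np.cos(np.radians(45.8)),np.sin(np.radians(45.8))]); o=np.array([.5046,-.058])
print("rivet top ray",ray(d,[[330.4,203]],.176),"expected",o-.048*u)
print("pin tip expected px",proj(c,[[*(o+.048*u),.147]]),"bar end rivet",proj(c,[[*(o+.048*u),.175]]),"seen ~(288.5,173)")
print("far hole px expected",proj(c,[[*(np.array([.5045,-.057])+.048*u),.069],[*(np.array([.5045,-.057])-.048*u),.069]]))
```

```text
rivet top ray [[ 0.46699387 -0.092858    0.176     ]] expected [ 0.47113608 -0.09241171]
pin tip expected px [[287.73307499 174.35775536]] bar end rivet [[287.97886067 166.18496738]] seen ~(288.5,173)
far hole px expected [[286.83500241 196.22500457]
 [316.51521599 199.71574677]]
```

Call:
{"method": "move_arm", "body": {
  "rows": [
    {"fingers": -1, "offset": [0, 0, 0.03], "spin": 0},
    {"fingers": -1, "offset": [0, 0, 0.03], "spin": 0},
    {"fingers": -1, "offset": [0, 0, 0.01], "spin": 0},
    {"fingers": -1, "offset": [0, 0, 0.006], "spin": 0},
    {"fingers": -1, "offset": [0, 0, 0.004], "spin": 0},
    {"fingers": -1, "offset": [0, 0, 0.003], "spin": 0},
    {"fingers": -1, "offset": [0, 0, 0], "spin": 0},
    {"fingers": -1, "offset": [0, 0, 0], "spin": 0}
  ]
}}

```text
time: 7.9
tool_pos: [0.5052, -0.0576, 0.1086]
tool_rot: [180.0, -0.0, 45.9]
ft_force: [0.3, 0.3, -3.0]
opening: 0.0133
finger_force: 69.2
```

Tips are 4 mm into the holes with no contact force, so I'll continue to seat the bar.

Call:
{"method": "move_arm", "body": {
  "rows": [
    {"fingers": -1, "offset": [0, 0, 0.004], "spin": 0},
    {"fingers": -1, "offset": [0, 0, 0.004], "spin": 0},
    {"fingers": -1, "offset": [0, 0, 0.003], "spin": 0},
    {"fingers": -1, "offset": [0, 0, 0.002], "spin": 0},
    {"fingers": -1, "offset": [0, 0, 0.001], "spin": 0},
    {"fingers": -1, "offset": [0, 0, 0], "spin": 0},
    {"fingers": -1, "offset": [0, 0, 0], "spin": 0}
  ]
}}

```text
time: 8.78
tool_pos: [0.5051, -0.0576, 0.0944]
tool_rot: [180.0, -0.0, 45.9]
ft_force: [0.7, 0.1, -2.9]
opening: 0.0134
finger_force: 69.3
```

Call:
{"method": "move_arm", "body": {
  "rows": [
    {"fingers": -1, "offset": [0, 0, 0.001], "spin": 0},
    {"fingers": -1, "offset": [0, 0, 0.001], "spin": 0},
    {"fingers": -1, "offset": [0, 0, 0], "spin": 0}
  ]
}}

```text
time: 9.15
tool_pos: [0.5051, -0.0576, 0.0924]
tool_rot: [180.0, -0.0, 45.9]
ft_force: [-0.5, 0.2, -1.4]
opening: 0.0133
finger_force: 69.5
```

Call:
{"method": "move_arm", "body": {
  "rows": [
    {"fingers": -1, "offset": [0, 0, 0.0005], "spin": 5},
    {"fingers": -1, "offset": [0, 0, 0], "spin": 5},
    {"fingers": -1, "offset": [0, 0, 0], "spin": 5},
    {"fingers": -1, "offset": [0, 0, 0], "spin": 5},
    {"fingers": -1, "offset": [0, 0, 0], "spin": 5},
    {"fingers": -1, "offset": [0, 0, 0], "spin": 5},
    {"fingers": -1, "offset": [0, 0, 0], "spin": 5},
    {"fingers": -1, "offset": [0, 0, 0], "spin": 0}
  ]
}}

```text
time: 10.15
tool_pos: [0.5058, -0.0577, 0.0924]
tool_rot: [180.0, -0.1, 10.9]
ft_force: [-0.5, 0.2, 3.0]
opening: 0.0133
finger_force: 70.2
```

Run:
```python
from h import *
need(.5045,-.057)
```

```text
t 10.15 pos [ 0.5058 -0.0577  0.0924] rot [ 1.7995e+02 -1.1000e-01  1.0940e+01] q6 63.9 F [-0.5  0.2  3. ] T [ 0.05 -0.01 -0.1 ] open 0.0133
 offset x,y: -0.0011 -0.0009 spin None
```

Call:
{"method": "move_arm", "body": {
  "rows": [
    {"fingers": -1, "offset": [0, 0, 0], "spin": 4},
    {"fingers": -1, "offset": [0, 0, 0], "spin": 4},
    {"fingers": -1, "offset": [0, 0, 0], "spin": 2},
    {"fingers": -1, "offset": [0, 0, 0], "spin": 0}
  ]
}}

```text
time: 10.65
tool_pos: [0.5058, -0.0578, 0.0924]
tool_rot: [180.0, -0.1, 1.0]
ft_force: [1.0, -0.4, 5.3]
opening: 0.0134
finger_force: 70.6
```

Run:
```python
from h import *
need(.5045,-.057)
d=read_camera("top");c=read_camera("scene")
f=lambda m: cv2.resize(m,(390,int(390*m.shape[0]/m.shape[1])),interpolation=cv2.INTER_CUBIC)
a,b=f(c["img"][160:230,255:345]),f(d["img"][150:240,265:365]); H=max(a.shape[0],b.shape[0]); g=lambda m:cv2.copyMakeBorder(m,0,H-m.shape[0],0,0,cv2.BORDER_CONSTANT)
cv2.imwrite("pics/turn.png",np.hstack([g(a),g(b)])[:,:,::-1])
```

```text
t 10.65 pos [ 0.5058 -0.0578  0.0924] rot [ 1.7997e+02 -1.1000e-01  9.7000e-01] q6 73.9 F [ 1.  -0.4  5.3] T [-0.05 -0.12 -0.07] open 0.0134
 offset x,y: -0.0012 -0.0008 spin None
```

View pics/turn.png

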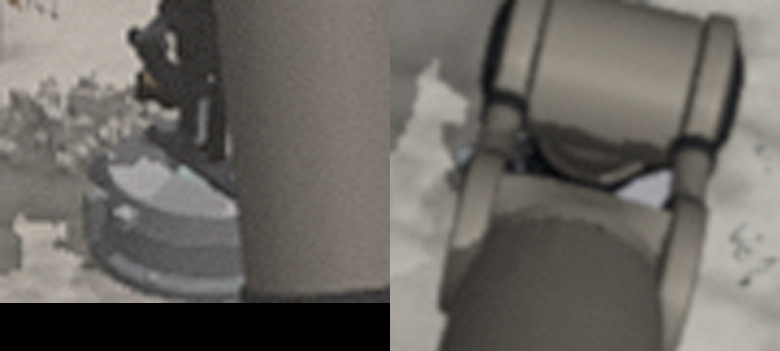

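The spanner stands seated on the ring with the bar flat, and the arm hides most of the rest. I'll continue in small steps and watch the torque.

Call:
{"method": "move_arm", "body": {
  "rows": [
    {"fingers": -1, "offset": [0, 0, 0], "spin": 3},
    {"fingers": -1, "offset": [0, 0, 0], "spin": 3},
    {"fingers": -1, "offset": [0, 0, 0], "spin": 2}
  ]
}}

```text
time: 11.12
tool_pos: [0.5058, -0.0578, 0.0924]
tool_rot: [180.0, -0.1, -7.1]
ft_force: [2.4, -1.6, 6.0]
opening: 0.0129
finger_force: 70.6
```

```bash
python3 -c "
from h import *
need(.5045,-.057)"
```

```text
t 11.125 pos [ 0.5058 -0.0578  0.0924] rot [ 1.7998e+02 -1.2000e-01 -7.0600e+00] q6 81.9 F [ 2.4 -1.6  6. ] T [-0.01 -0.12  0.17] open 0.0129
 offset x,y: -0.0014 -0.0006 spin None
```

Call:
{"method": "move_arm", "body": {
  "rows": [
    {"fingers": -1, "offset": [0, 0, 0], "spin": 2},
    {"fingers": -1, "offset": [0, 0, 0], "spin": 2}
  ]
}}

```text
time: 11.38
tool_pos: [0.5058, -0.0578, 0.0924]
tool_rot: [180.0, -0.1, -11.1]
ft_force: [2.1, -0.6, 4.8]
opening: 0.0135
finger_force: 70.6
```

```bash
python3 -c "
from h import *
need(.5045,-.057)"
```

```text
t 11.375 pos [ 0.5058 -0.0578  0.0924] rot [ 1.7999e+02 -1.2000e-01 -1.1050e+01] q6 85.9 F [ 2.1 -0.6  4.8] T [ 0.03 -0.16  0.18] open 0.0135
 offset x,y: -0.0014 -0.0005 spin None
```

Call:
{"method": "move_arm", "body": {
  "rows": [
    {"fingers": -1, "offset": [0, 0, 0], "spin": 2},
    {"fingers": -1, "offset": [0, 0, 0], "spin": 2}
  ]
}}

```text
time: 11.62
tool_pos: [0.5058, -0.0578, 0.0924]
tool_rot: [180.0, -0.1, -15.1]
ft_force: [2.2, -1.2, 4.6]
opening: 0.0131
finger_force: 70.6
```

```bash
python3 -c "
from h import *
need(.5045,-.057)"
```

```text
t 11.625 pos [ 0.5058 -0.0578  0.0924] rot [ 1.800e+02 -1.300e-01 -1.505e+01] q6 89.9 F [ 2.2 -1.2  4.6] T [-0.01 -0.26  0.14] open 0.0131
 offset x,y: -0.0015 -0.0004 spin None
```

Call:
{"method": "move_arm", "body": {
  "rows": [
    {"fingers": -1, "offset": [0, 0, 0], "spin": 2},
    {"fingers": -1, "offset": [0, 0, 0], "spin": 2}
  ]
}}

```text
time: 11.88
tool_pos: [0.5058, -0.0579, 0.0925]
tool_rot: [179.9, -0.1, -18.8]
ft_force: [1.5, -0.7, 6.0]
opening: 0.0132
finger_force: 98.0
```

```bash
python3 -c "
from h import *
need(.5045,-.057)"
```

```text
t 11.875 pos [ 0.5058 -0.0579  0.0925] rot [ 1.7993e+02 -1.5000e-01 -1.8770e+01] q6 93.7 F [ 1.5 -0.7  6. ] T [ 0.1  -0.32  2.52] open 0.0132
 offset x,y: -0.0016 -0.0004 spin None
```

Call:
{"method": "move_arm", "body": {
  "rows": [
    {"fingers": -1, "offset": [0, 0, 0], "spin": 1},
    {"fingers": -1, "offset": [0, 0, 0], "spin": 0},
    {"fingers": -1, "offset": [0, 0, 0], "spin": 0}
  ]
}}

```text
time: 12.25
tool_pos: [0.5058, -0.0579, 0.0925]
tool_rot: [179.9, -0.2, -19.6]
ft_force: [1.4, 0.1, 5.3]
opening: 0.013
finger_force: 107.8
```

```bash
python3 -c "
from h import *
need(.5045,-.057)"
```

```text
t 12.25 pos [ 0.5058 -0.0579  0.0925] rot [ 1.7989e+02 -1.5000e-01 -1.9580e+01] q6 94.6 F [1.4 0.1 5.3] T [ 0.06 -0.27  2.84] open 0.013
 offset x,y: -0.0016 -0.0004 spin None
```

Call:
{"method": "move_arm", "body": {
  "rows": [
    {"fingers": -1, "offset": [0, 0, 0], "spin": -1},
    {"fingers": -1, "offset": [0, 0, 0], "spin": -1},
    {"fingers": -1, "offset": [0, 0, 0], "spin": 0}
  ]
}}

```text
time: 12.62
tool_pos: [0.5059, -0.0579, 0.0924]
tool_rot: [179.9, -0.1, -17.7]
ft_force: [1.2, -1.3, 5.0]
opening: 0.0128
finger_force: 83.9
```

```bash
python3 -c "
from h import *
need(.5045,-.057)"
```

```text
t 12.625 pos [ 0.5059 -0.0579  0.0924] rot [ 1.7992e+02 -1.5000e-01 -1.7710e+01] q6 92.7 F [ 1.2 -1.3  5. ] T [ 0.   -0.22  1.95] open 0.0128
 offset x,y: -0.0016 -0.0004 spin None
```

Call:
{"method": "move_arm", "body": {
  "rows": [
    {"fingers": -1, "offset": [0, 0, 0], "spin": -1},
    {"fingers": -1, "offset": [0, 0, 0], "spin": 0}
  ]
}}

```text
time: 12.88
tool_pos: [0.5059, -0.0578, 0.0924]
tool_rot: [179.9, -0.1, -16.8]
ft_force: [1.4, -0.4, 4.8]
opening: 0.0131
finger_force: 75.0
```

```bash
python3 -c "
from h import *
need(.5045,-.057)"
```

```text
t 12.875 pos [ 0.5059 -0.0578  0.0924] rot [ 1.7994e+02 -1.4000e-01 -1.6780e+01] q6 91.7 F [ 1.4 -0.4  4.8] T [-0.01 -0.26  1.4 ] open 0.0131
 offset x,y: -0.0016 -0.0004 spin None
```

Call:
{"method": "move_arm", "body": {
  "rows": [
    {"fingers": 0.2, "offset": [0, 0, 0], "spin": 0},
    {"fingers": 0.2, "offset": [0, 0, 0], "spin": 0},
    {"fingers": 0.2, "offset": [0, 0, 0], "spin": 0},
    {"fingers": 0.2, "offset": [0, 0, 0], "spin": 0},
    {"fingers": 0.2, "offset": [0, 0, -0.01], "spin": 0},
    {"fingers": 0.2, "offset": [0, 0, -0.02], "spin": 0},
    {"fingers": 0.2, "offset": [0, 0, -0.04], "spin": 0},
    {"fingers": 0.2, "offset": [0, 0, -0.05], "spin": 0},
    {"fingers": 0.2, "offset": [0, 0, 0], "spin": 0}
  ],
  "grip_force": 20
}}

```text
time: 14.0
tool_pos: [0.5072, -0.0581, 0.2164]
tool_rot: [-180.0, -0.5, -17.1]
ft_force: [0.5, 0.6, -1.3]
opening: 0.0516
finger_force: 0.0
```

```bash
python3 -c "
from h import *
need(.445,-.34)"
```

```text
t 14.0 pos [ 0.5072 -0.0581  0.2164] rot [-179.99   -0.53  -17.08] q6 91.9 F [ 0.5  0.6 -1.3] T [ 0.02 -0.05 -0.02] open 0.0516
 offset x,y: 0.0234 0.2878 spin None
```

Now I'll move aside to look.

Call:
{"method": "move_arm", "body": {
  "rows": [
    {"fingers": 0.2, "offset": [0.002, 0.03, -0.02], "spin": 0},
    {"fingers": 0.2, "offset": [0.004, 0.055, 0], "spin": 0},
    {"fingers": 0.2, "offset": [0.004, 0.055, 0], "spin": 0},
    {"fingers": 0.2, "offset": [0, 0.055, 0], "spin": 0},
    {"fingers": 0.2, "offset": [-0.02, 0.055, 0], "spin": 0},
    {"fingers": 0.2, "offset": [-0.03, 0.04, 0], "spin": 0},
    {"fingers": 0.2, "offset": [-0.03, 0.03, 0], "spin": 0},
    {"fingers": 0.2, "offset": [0, 0, 0], "spin": 0}
  ]
}}

```text
time: 15.0
tool_pos: [0.3419, -0.3437, 0.2315]
tool_rot: [-180.0, 0.1, -17.3]
ft_force: [-0.7, -0.3, -0.6]
opening: 0.0513
finger_force: 0.0
```

Run:
```python
from h import *
d=read_camera("top");c=read_camera("scene"); save(d,"top9.png")
f=lambda m: cv2.resize(m,(390,int(390*m.shape[0]/m.shape[1])),interpolation=cv2.INTER_CUBIC)
a,b=f(c["img"][160:240,255:355]),f(d["img"][155:245,275:350]); H=max(a.shape[0],b.shape[0]); g=lambda m:cv2.copyMakeBorder(m,0,H-m.shape[0],0,0,cv2.BORDER_CONSTANT)
cv2.imwrite("pics/end.png",np.hstack([g(a),g(b)])[:,:,::-1])
```

```text
(no output)
```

View pics/end.png

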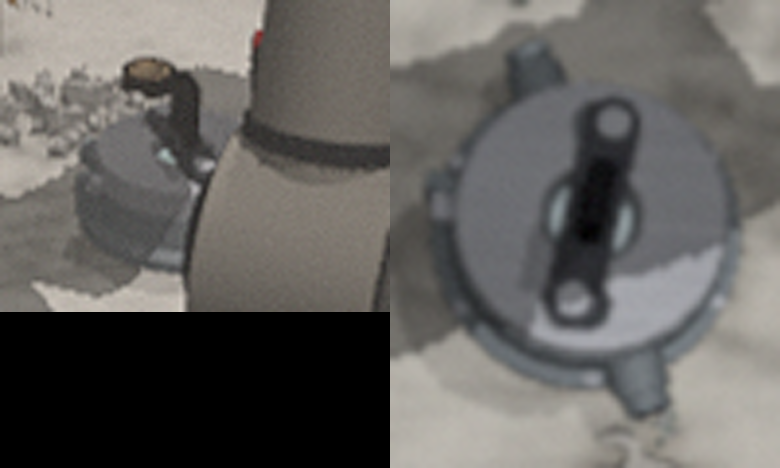

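The lug, formerly at lower left, now abuts the stop on the left (crop (443,207) against (440,180)). The spanner stands across the ring with its bar flat, rivets at (610,122) and (575,300), and the gripper is clear.

```bash
python3 -c "
from rig import sign_off
print(sign_off())"
```

```text
the job is handed in; nothing more can be done
None
```

I turned the ring clockwise with the wide spanner until its lug met the stop, left the spanner standing in it with the narrow one untouched in its rest, and handed the job in at about 15 s.

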